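# Put the stray dishwasher tablet away and snap its child-safe box shut

## Task

A dishwasher tablet has been left out on the worktop where a child could reach it. Press the thumb tab on the front of the tablet box so that the sprung lid pops open, put the stray tablet in the box with the others, then push the lid down until it snaps shut and stays latched. Do not knock over or push aside the cup or the honey jar.

Things in the scene. Friction and masses are not known exactly. Their poses are not given: they have to be found in the camera images.
- tablet_box: White plastic box with grey hinged lid, fixed to the worktop: 130 mm deep (x) x 190 mm wide (y), rim 85 mm high, 96.5 mm with the lid shut. Origin: centre of its underside; x points to the hinge at the back, so the thumb tab is on the -x face; z up. Walls 4 mm; inside 122 x 182 mm, floor 7 mm up, covered by one layer of ten fixed tablets whose tops are 25 to 26 mm above the underside.
- tablet: The stray tablet: pressed two-layer block with a small dome, 38 mm (x) x 28 mm (y) x 18 mm high (dome 19 mm), about 22 g, lying flat on the worktop to the left or right of the box. Origin: centre of its underside.
- box_lid (a joint): Lid angle: 0 shut, 1.35 rad fully open (a stop; the lid then stands 77 degrees up, leaning a little to the front over the box). A damped spring opens it within about 1 s once the catch lets go and holds it open (about 0.1 N m); pushed down without catching, it rises again. Shut and latched it reads under 0.01.
- lid_hinge (a point): Middle of the lid's hinge axis, which lies along the box's y, 69 mm behind the box's centre and 88 mm above its underside.
- lid_push (a point): Point to push when closing: on the lid's outer face, middle line, 120 mm from the hinge axis to the front and 8.5 mm above it when shut (free edge at 136 mm). Moves with the lid; z is the face's outward normal. With the lid open this face looks to the back: start the push from behind it, follow the arc to the front and end by pressing down; snapping the catch over takes about 5 to 10 N here.
- thumb_tab (a joint): Angle of the thumb tab, a sprung lever on the front of the box: 0 at rest, 0.30 rad pressed fully down (a stop). Its hook lets the lid go at about 0.15 rad; it springs back when released.
- tab_press (a point): Where to press the tab straight down: on its ribbed top, 96 mm in front of the box's centre, 88.5 mm above its underside at rest. The pad is 36 mm wide (box's y) and reaches 13 mm before and 15 mm behind this point, where the hook begins that stands 15 mm above the pad. 1.5 N to start, 3 N fully down; the lid is free after about 4 mm, stop at about 8 mm. The lid's edge swings up and back.
- box_inside (a point): A good place for the tablet: on the box's middle line, 20 mm in front of its centre, at the height of the other tablets' tops (25 mm above the box's underside). The open lid's edge stands about 60 mm behind it.
- cup: Loose enamel cup, 78 mm across, 105 mm with its handle, 76 mm high, standing beside the box on the other side from the tablet. Origin: centre of its underside.
- jar: Loose glass honey jar with a metal lid, 71 mm across, 110 mm high, standing behind on the right. Origin: centre of its underside.
Mind the look-alikes: they are no part of the job. Of the things like the tablet, leave any that is pink; of the rest the smaller one is meant.

How it is judged (in metres and radians):
On the way, in this order (a step that is already met when the one before it is completed fails the run):
1. The lid has sprung open (value of joint box_lid above 1.2 rad), for 0.2 s.
2. The tablet lies in the box, let go, with the lid still open (x of tablet in the frame of tablet_box between -0.061 and 0.061 m and y of tablet in the frame of tablet_box between -0.091 and 0.091 m and z of tablet in the frame of tablet_box between 0 and 0.065 m and value of joint box_lid above 1 rad and contact force between tablet and the fingers below 0.05 N and linear speed of tablet below 0.05 m/s), for 0.1 s.
At the end, for the whole second after the job is handed in: The tablet lies at rest inside the box (its origin within the inner walls and below the rim), the lid is latched shut (lid angle under 0.03 rad against its spring) and the thumb tab has sprung back (under 0.08 rad) (x of tablet in the frame of tablet_box between -0.061 and 0.061 m and y of tablet in the frame of tablet_box between -0.091 and 0.091 m and z of tablet in the frame of tablet_box between 0 and 0.065 m and value of joint box_lid below 0.03 rad and value of joint thumb_tab below 0.08 rad and linear speed of tablet below 0.02 m/s); the robot touches nothing.
It fails at once if The cup is knocked over or pushed aside by more than 40 mm (angle between cup's own z axis and vertical above 0.6 rad or distance of cup from where it was at the start of the episode above 0.04 m).
It fails at once if The honey jar is knocked over or pushed aside by more than 40 mm (angle between jar's own z axis and vertical above 0.6 rad or distance of jar from where it was at the start of the episode above 0.04 m).
It also fails if it takes over 59 s, if anything falls off the work surface, if the arm or the gripper's body presses on something with over 40 N, if the wrist force passes 120 N, or if a joint passes its speed limit or range.

## Robot

A 6-joint arm with a two-finger parallel gripper is mounted at the origin on a cart in front of the work surface, level with it; the furniture and walls round the work are solid. World frame = base frame: x ahead of the robot, y to its left, z up, the work surface at z = 0. Lengths are in m, angles in degrees, forces in N, time in s.
With the tool pointing down it reaches from about 0.25 to 0.725 m from the base axis. Payload 9.7 kg.
Tool frame: the origin (TCP) lies at the centre of the arm's flange, where the gripper is bolted on; the fingertips stand 173 mm ahead of it and the grasp point (between the pads) lies 155 mm ahead of it; z points along the fingers, y is the line along which they close (so a half turn about z gives the same grasp; the last joint's range is limited). The gripper opens to 85 mm and grips with 20 to 120 N. Pads are 22 mm wide; open, the fingers measure 114 mm over their backs; the gripper's body (76 mm by 85 mm) begins 54 mm behind the grasp point. The pads swing forward as they close: fully open they stand 13 mm farther back than shut.
Start: joints at [71.104, 4.979, 10.078, 95.1, 0, 90], TCP at [0.178, 0.52, 0.405] pointing down, gripper open.
Joint ranges: [-179.16, 179.16], [-48.56, 103.87], [-65.8, 70.77], [-126.05, 130.52], [-82.76, 87.17], [-180, 180]. Speed limits (degrees/s): [127.2, 127.2, 147.25, 180, 180, 180].

## Interface

Orientations are given as [roll, pitch, yaw] about the fixed x, y, z axes, in that order (R = Rz(yaw) Ry(pitch) Rx(roll)).
In Python, from workcell import monitor, camera, get_calibration, bot gives the robot as it stands.
- The arm moves only by the tool carry_out, never from a script. Its argument "targets" is text: rows parted by semicolons, each of 7 numbers parted by spaces: the shift along the tool's x, y, z in units of 0.04 m (1.0 is 0.04 m), then the turn, a rotation vector about the tool's x, y, z in units of 0.1 rad (1.0 is 0.1 rad), then the opening, from -1 (shut) to 1 (fully open), so that 0 is half open. A call has exactly 8 rows; each row shifts and turns the commanded pose from where the row before left it, along the tool's axes as they then stand; what a row does not reach is not made up. A row lasts 1/12 s, in which the tool goes at most 41.7 mm and 7.16 degrees, less where a joint would pass 70% of its speed; a pose out of reach is approached as far as the arm can. A call with a number of a shift or a turn outside -1 to 1 is refused whole. A call with a gripper value outside its range is refused whole. The fingers move at their own pace and stop on an object; "newtons" is the grip in N (left out, the last holds). Time passes only in rows, so rows that do not move let the fingers close, or fill a call up. It gives the time, the measured TCP pose, the force, the opening and the grip force at its end, in the units of the state.
- monitor.get_obs(): the state, without advancing time (a new reading comes with each control period).
- camera(name): name is "scene" or "top" or "wrist"; returns the picture (420x560x3 uint8, red, green, blue); there is no depth.
- get_calibration(name): a dict with "fx", "fy", "cx", "cy" (pixels), "view" (4x4, takes a point from world to camera coordinates). Camera axes: x right, y down, z forward; pixel columns grow to the right and rows downward; lengths in m; the calibration is good to about 2 mm. The wrist camera is an equidistant fisheye: a pixel r from the principal point sees the ray r / f radians off the axis. A picture is of the moment at which its call begins: read the wrist's pose just before it. get_calibration takes no time and is no camera call; for the wrist camera it gives the pose at the moment of the call.
- bot.job_done(): hands the job in; it is judged then, once.
The state is a dict: "time": time; "q": joint angles; "qd": joint speeds; "joint_efforts": joint torques, N m; "ee_pos": TCP position; "tcp_rot": TCP orientation; "wrist_force": force on the tool from outside, world axes, zero at the start; "torque": the same for the moment, N m; "opening": finger opening in m; "grasp_force": force on a finger pad.
Only numpy, scipy, OpenCV 4.12 (cv2) and the standard library are available. Lean on these libraries where they do the work, as an engineer would, in place of code of your own. Each camera call takes 0.05 s, during which the arm holds its last target. There are 200 camera calls.

## Working session

There is one attempt and no reset: what is moved stays moved. The work goes in short steps, Python scripts to look and compute and a tool call to move; the robot and the scene stay as the last step left them, time stands still between calls to the robot, and variables do not carry over. Pictures are saved under pics/ and viewed, at most 10 in all, crops included, and the job is handed in when it is done.

Besides the shell and the picture viewer there is one more tool, called after ">>>" as name(argument=value, ...) on one line, values as JSON. carry_out: Moves the arm, as the interface text tells. Shifts and turns lie within -1 to 1; 1 stands for 0.04 m of shift or 0.1 rad of turn. Its arguments: {"type":"object","properties":{"targets":{"type":"string"},"newtons":{"type":"number"}},"required":["targets"]}

```bash
ls; mkdir -p pics
python3 - <<'E'
from workcell import monitor,camera,get_calibration,bot
import cv2,numpy as np
for n in("scene","top"):
    im=camera(n);cv2.imwrite(f"pics/{n}0.png",im[:,:,::-1]);c=get_calibration(n);print(n,c["fx"],c["fy"],c["cx"],c["cy"],np.round(c["view"],3).tolist())
o=monitor.get_obs();print(o)
E
```

```text
pics
scene 421.7892810115921 421.7892810115921 272.11633198961215 208.45298482804168 [[0.543, -0.84, 0.007, -0.304], [-0.631, -0.414, -0.657, 0.445], [0.554, 0.352, -0.754, 0.784], [0.0, 0.0, 0.0, 1.0]]
top 402.93909348321426 402.93909348321426 282.68513429254006 207.36645860159422 [[-0.052, -0.999, 0.0, 0.027], [-0.976, 0.05, -0.212, 0.56], [0.212, -0.011, -0.977, 0.88], [0.0, 0.0, 0.0, 1.0]]
{'time': 0.1, 'q': array([7.11052753e+01, 5.00789912e+00, 1.00405704e+01, 9.50989916e+01,
       1.11666301e-03, 8.99994544e+01]), 'qd': array([-0.01178017, -0.03454934,  0.08065575,  0.05614509,  0.07417367,
       -0.155965  ]), 'joint_efforts': array([ 6.25249540e-04, -5.21558297e+01,  4.65654051e+01,  1.59614731e-02,
       -3.05513174e-05, -1.12897749e-05]), 'ee_pos': array([0.17810744, 0.52037231, 0.40406844]), 'tcp_rot': array([-1.79933680e+02, -1.11729375e-03,  1.61105820e+02]), 'wrist_force': array([-0.73832143,  0.13551081, -1.51938584]), 'torque': array([-0.04703328,  0.02383969,  0.01904615]), 'grasp_force': 0.0, 'opening': 0.08559597716825401}
```

View pics/top0.png

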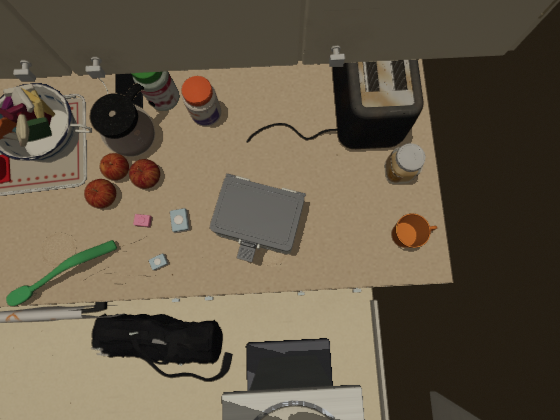

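View pics/scene0.png

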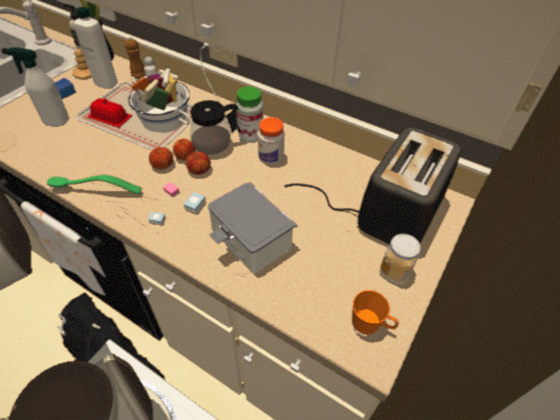

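Top view candidates: pink tablet (142,221) to be left, larger blue (179,220), smaller blue (158,262). The last is the one meant. Box lid is centred at (258,213), tab at (247,252), jar at (407,160), cup at (411,232).

```bash
cat > h.py <<'E'
import numpy as np,cv2
from workcell import monitor,camera,get_calibration,bot
def ray(n,px,z,c=None):
    c=c or get_calibration(n);V=np.array(c["view"]);R,t=V[:3,:3],V[:3,3]
    u=np.array([(px[0]-c["cx"])/c["fx"],(px[1]-c["cy"])/c["fy"]])
    if n=="wrist":
        r=np.hypot(*u);d=np.r_[u/r*np.sin(r),np.cos(r)] if r>1e-9 else np.array([0,0,1.])
    else: d=np.r_[u,1]
    o=-R.T@t;d=R.T@d
    return o+d*(z-o[2])/d[2]
def proj(n,p,c=None):
    c=c or get_calibration(n);V=np.array(c["view"]);x=V[:3,:3]@p+V[:3,3]
    if n=="wrist":
        r=np.hypot(x[0],x[1]);a=np.arctan2(r,x[2]);return np.array([c["cx"]+c["fx"]*a*x[0]/r,c["cy"]+c["fy"]*a*x[1]/r])
    return np.array([c["cx"]+c["fx"]*x[0]/x[2],c["cy"]+c["fy"]*x[1]/x[2]])
E
python3 - <<'E'
from h import *
im=cv2.imread("pics/top0.png");np.set_printoptions(precision=4,suppress=True)
hsv=cv2.cvtColor(im,cv2.COLOR_BGR2HSV)
m=cv2.inRange(hsv,(85,25,90),(125,255,255));m[:,:130]=0;m[:200]=0;m[275:]=0;m[:,200:]=0
for c in cv2.findContours(m,0,2)[0]:
    if cv2.contourArea(c)>20:
        r=cv2.minAreaRect(c);w=[ray("top",p,.012)[:2] for p in cv2.boxPoints(r)]
        print("blob",r,np.mean(w,0),[np.round(w[(i+1)%4]-w[i],4) for i in range(2)])
g=cv2.inRange(hsv,(90,5,40),(130,80,125));g[:170]=0;g[270:]=0;g[:,:205]=0;g[:,315:]=0
cs=sorted(cv2.findContours(g,0,2)[0],key=cv2.contourArea)[-2:]
for c in cs:
    r=cv2.minAreaRect(c);w=[ray("top",p,.0965)[:2] for p in cv2.boxPoints(r)]
    print("lid",cv2.contourArea(c),r,np.mean(w,0),w)
for n,p,z in(("tab",(247,251),.0885),("jar",(410,153),.11),("cup",(412,229),.076)):print(n,ray("top",p,z))
a=cv2.resize(im[165:275,120:320],None,fx=4,fy=4,interpolation=2);cv2.imwrite("pics/crop1.png",a)
E
```

```text
tab [0.4601 0.0817 0.0885]
jar [ 0.6611 -0.2974  0.11  ]
cup [ 0.4919 -0.2924  0.076 ]
```

View pics/crop1.png

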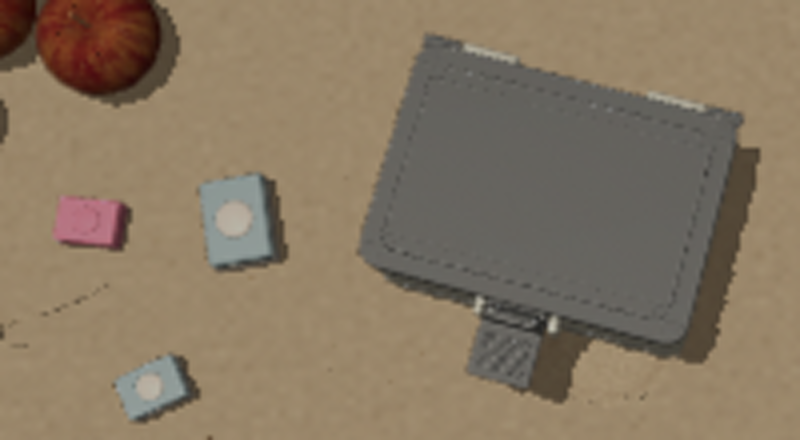

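The crop shows the small blue tablet at about (158,262), clearly smaller than the other blue one (179,220). The lid corners and ribbed tab at (247,253) are also clear.

Run:
```python
from h import *
np.set_printoptions(precision=4,suppress=True)
f=lambda p,z:ray("top",(p[0]/4+119.6,p[1]/4+164.6),z)[:2]
L=[f(p,.0955) for p in((425,37),(742,115),(688,345),(362,255))]
print("lid",*L,"c",np.mean(L,0))
b=(L[0]+L[1])/2-(L[2]+L[3])/2;s=(L[0]-L[1]+L[3]-L[2])/2
print(np.linalg.norm(b),np.linalg.norm(s),np.degrees(np.arctan2(b[1],b[0])),np.degrees(np.arctan2(-s[0],s[1])))
P=[f(p,.0885) for p in((472,372),(528,388),(545,335),(482,318))];print("pad",*P,np.mean(P,0))
T=[f(p,.018) for p in((115,384),(172,355),(189,388),(135,417))];print("tab",*T,np.mean(T,0),[np.linalg.norm(T[i]-T[i-1]) for i in range(4)],np.degrees(np.arctan2(*(T[1]-T[0])[::-1])))
print("dome",f((149,387),.019))
print(get_calibration("wrist"))
```

```text
lid [0.6379 0.1235] [ 0.5827 -0.0543] [ 0.4546 -0.0165] [0.5137 0.1612] c [0.5472 0.0535]
0.1316709683959595 0.1867276954357302 -16.648289980464938 -17.82747536810463
pad [0.4466 0.1028] [0.4363 0.0724] [0.4649 0.0619] [0.4761 0.0964] [0.456  0.0834]
tab [0.4572 0.3218] [0.4727 0.2883] [0.4526 0.278 ] [0.4372 0.3097] [0.4549 0.2995] [np.float64(0.023430005560905184), np.float64(0.0369358619812953), np.float64(0.022560799834838406), np.float64(0.03522093804308433)] -65.26941053059946
dome [0.4543 0.3014]
{'fx': 325.19226210127806, 'fy': 325.19226210127806, 'cx': 276.307662472702, 'cy': 206.01090597076254, 'view': array([[ 0.3241,  0.946 , -0.0015, -0.5493],
       [ 0.9011, -0.3083,  0.3049, -0.0387],
       [ 0.288 , -0.1002, -0.9524,  0.3797],
       [ 0.    ,  0.    ,  0.    ,  1.    ]])}
```

>>> carry_out(targets="-0.5 -0.4 0 0 0 0 -1;-0.6 -0.5 0 0 0 0 -1;-0.65 -0.55 0 0 0 0 -1;-0.65 -0.55 0 0 0 0 -1;-0.65 -0.55 0 0 0 0 -1;-0.65 -0.55 0 0 0 0 -1;-0.65 -0.55 0 0 0 0 -1;-0.65 -0.55 0 0 0 0 -1", newtons=40)

```text
time: 0.77
ee_pos: [0.3133, 0.2951, 0.4045]
tcp_rot: [-180.0, -0.0, 161.1]
wrist_force: [1.1, 0.1, 0.3]
opening: 0.0
grasp_force: 0.0
```

>>> carry_out(targets="-0.65 -0.55 0 0 0 0 -1;-0.65 -0.55 0 0 0 0 -1;-0.65 -0.55 0 0 0 0 -1;-0.65 -0.55 0 0 0 0 -1;-0.65 -0.55 0.3 0 0 0 -1;-0.65 -0.55 0.4 0 0 -0.3 -1;-0.6 -0.4 0.5 0 0 0 -1;-0.4 -0.2 0.4 0 0 0 -1")

```text
time: 1.43
ee_pos: [0.4497, 0.0841, 0.3393]
tcp_rot: [-180.0, -0.0, 162.7]
wrist_force: [-0.6, 0.1, -0.5]
opening: -0.0002
grasp_force: 0.0
```

Run:
```python
from h import *
c=get_calibration("wrist");im=camera("wrist")[:,:,::-1].copy();o=monitor.get_obs();print(o["ee_pos"],o["wrist_force"])
a=np.radians(-17.2);B=np.array([.547,.0535,0]);R=np.array([[np.cos(a),-np.sin(a),0],[np.sin(a),np.cos(a),0],[0,0,1]])
for p in([-.096,0,.0885],[-.109,.018,.0885],[-.109,-.018,.0885],[-.067,.094,.0965],[-.067,-.094,.0965],[.454,.3,.018]):
    w=B+R@np.array(p) if p[0]<.3 else np.array(p)
    u=proj("wrist",w,c);print(p,u.round(1));cv2.circle(im,tuple(int(round(v)) for v in u),2,(0,0,255),-1)
t=o["ee_pos"]-[0,0,.173];print("tip",proj("wrist",t,c))
cv2.imwrite("pics/w1.png",im)
```

```text
[0.45071032 0.08334788 0.33596067] [-0.62472406 -1.43751578 -2.90377466]
[-0.096, 0, 0.0885] [276.1 225.1]
[-0.109, 0.018, 0.0885] [301.4 208. ]
[-0.109, -0.018, 0.0885] [250.8 208.1]
[-0.067, 0.094, 0.0965] [398.3 262.8]
[-0.067, -0.094, 0.0965] [154.3 263.1]
[0.454, 0.3, 0.018] [480.1 136.8]
tip [276.00087947 269.16945917]
```

View pics/w1.png

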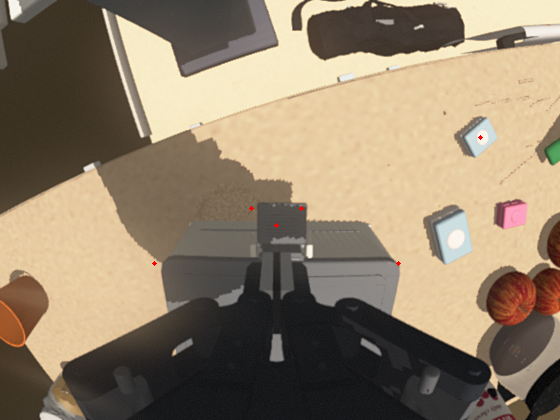

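The picture shows the tab's front edge at row 203, centred at column 282. My prediction was row 208 and column 276, so the box lies about 3.5 mm nearer to the robot and 3 mm further to +y. The tablet prediction at (480,137) is right on it.

>>> carry_out(targets="0 0.08 0.3 0 0 0 -1;0 0 0.4 0 0 0 -1;0 0 0.4 0 0 0 -1;0 0 0.3 0 0 0 -1;0 0 0.2 0 0 0 -1;0 0 0 0 0 0 -1;0 0 0 0 0 0 -1;0 0 0 0 0 0 -1")

```text
time: 2.15
ee_pos: [0.4499, 0.0898, 0.2776]
tcp_rot: [180.0, 0.1, 162.8]
wrist_force: [0.4, -0.3, -0.0]
opening: 0.0
grasp_force: 0.0
```

>>> carry_out(targets="-0.05 -0.08 0.15 0 0 0 -1;0 0 0.1 0 0 0 -1;0 0 0.1 0 0 0 -1;0 0 0.1 0 0 0 -1;0 0 0.1 0 0 0 -1;0 0 0 0 0 0 -1;0 0 0 0 0 0 -1;0 0 0 0 0 0 -1")

```text
time: 2.82
ee_pos: [0.4501, 0.0861, 0.2547]
tcp_rot: [180.0, -0.1, 162.8]
wrist_force: [-7.6, 2.0, 8.1]
opening: 0.0002
grasp_force: 4.7
```

Run:
```python
from h import *
o=monitor.get_obs();print(o["ee_pos"],o["wrist_force"],o["torque"])
a=camera("scene")[:,:,::-1];b=camera("wrist")[:,:,::-1]
cv2.imwrite("pics/p1.png",cv2.resize(np.hstack([a[120:330,150:430],b[150:360,140:420]]),None,fx=1.4,fy=1.4))
```

```text
[0.45008839 0.08605379 0.25473961] [-7.55279627  1.96428187  8.09494717] [0.37618808 1.60507399 0.01119529]
```

View pics/p1.png

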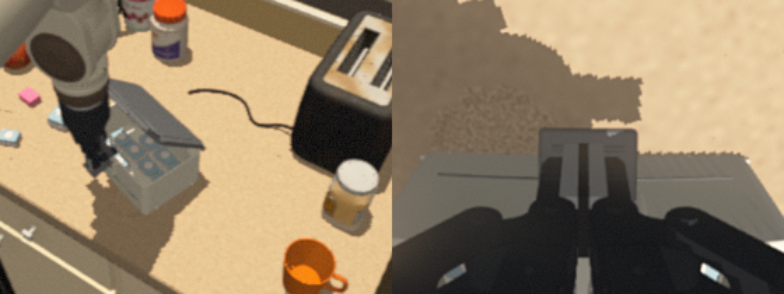

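The lid is released and half open, held back by the gripper body. I'll retreat up and to the front.

>>> carry_out(targets="0.1 0 -0.2 0 0 0 -1;0.4 0 -0.4 0 0 0 -1;0.6 0 -0.6 0 0 0 -1;0.6 0.2 -0.6 0 0 0 -1;0.4 0.6 -0.5 0 0 0 0;0 0.9 -0.3 0 0 0 1;0 0.9 0 0 0 0 1;0 0.9 0 0 0 0 1")

```text
time: 3.58
ee_pos: [0.4118, 0.2461, 0.3604]
tcp_rot: [179.9, 0.1, 162.8]
wrist_force: [0.3, 0.2, 0.2]
opening: 0.0484
grasp_force: 0.0
```

>>> carry_out(targets="-0.3 0.8 0 0 0 0 0.4;-0.3 0.8 0 0 0 0 0.4;0 0 0.2 0 0 1 0.4;0 0 0.3 0 0 1 0.4;0 0 0.3 0 0 1 0.4;0 0 0.3 0 0 1 0.4;0 0 0.3 0 0 1 0.4;0 0 0.2 0 0 1 0.4")

```text
time: 4.25
ee_pos: [0.4536, 0.2985, 0.2936]
tcp_rot: [-179.9, 0.0, 128.2]
wrist_force: [0.3, -0.2, 0.9]
opening: 0.0598
grasp_force: 0.0
```

>>> carry_out(targets="0 0 0 0 0 1 0.4;0 0 0 0 0 1 0.4;0 0 0 0 0 0.3 0.4;0 0 0 0 0 0 0.4;0 0 0 0 0 0 0.4;0 0 0 0 0 0 0.4;0 0 0 0 0 0 0.4;0 0 0 0 0 0 0.4")

```text
time: 4.92
ee_pos: [0.4537, 0.2985, 0.2947]
tcp_rot: [180.0, 0.0, 115.3]
wrist_force: [0.5, 0.2, -0.2]
opening: 0.06
grasp_force: 0.0
```

Run:
```python
from h import *
np.set_printoptions(precision=4,suppress=True)
o=monitor.get_obs();c=get_calibration("wrist");im=camera("wrist")[:,:,::-1].copy();print(o["ee_pos"],o["tcp_rot"],o["opening"])
hsv=cv2.cvtColor(im,cv2.COLOR_BGR2HSV)
u0=proj("wrist",np.array([.454,.3,.018]),c);print(u0)
cv2.imwrite("pics/w2raw.png",im)
m=cv2.inRange(hsv,(85,20,90),(125,255,255))
for k in cv2.findContours(m,0,2)[0]:
    if cv2.contourArea(k)>100:
        r=cv2.minAreaRect(k);w=np.array([ray("wrist",p,.018,c)[:2] for p in cv2.boxPoints(r)]);print(r,w.mean(0),w[1]-w[0],w[2]-w[1])
t=camera("scene")[:,:,::-1]
cv2.circle(im,tuple(int(v) for v in u0),2,(0,0,255),-1)
cv2.imwrite("pics/p2.png",cv2.resize(np.hstack([t[120:330,150:430],im[80:290,180:460]]),None,fx=1.4,fy=1.4))
```

```text
[0.4537 0.2985 0.2947] [179.9964   0.0019 115.3002] 0.059970451882831996
[278.1851 204.4048]
((329.26922607421875, 296.84613037109375), (34.712554931640625, 19.807729721069336), 78.69007110595703) [0.5339 0.24  ] [0.0139 0.0105] [ 0.025 -0.03 ]
((280.8345031738281, 198.3137969970703), (32.94305419921875, 39.2850341796875), 3.3664605617523193) [0.4539 0.3052] [-0.0118  0.03  ] [0.0237 0.0095]
```

View pics/p2.png

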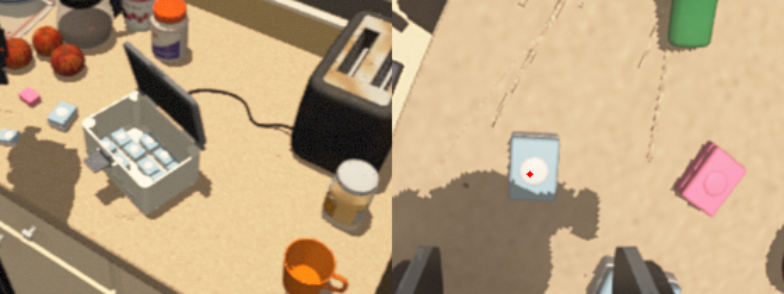

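The lid stands fully open and the tablet is right below the gripper, its dome at about (281,202) in the wrist picture. I'll descend and grip.

>>> carry_out(targets="0.06 0.06 0.3 0 0 0 0.4;0 0 0.6 0 0 0 0.4;0 0 0.6 0 0 0 0.4;0 0 0.6 0 0 0 0.4;0 0 0.5 0 0 0 0.4;0 0 0.25 0 0 0 0.4;0 0 0.1 0 0 0 0.4;0 0 0 0 0 0 0.4", newtons=30)

```text
time: 5.68
ee_pos: [0.4547, 0.3017, 0.1759]
tcp_rot: [-179.9, 0.0, 115.3]
wrist_force: [0.9, 0.4, 0.8]
opening: 0.0598
grasp_force: 0.0
```

>>> carry_out(targets="0 0 0 0 0 0 0;0 0 0 0 0 0 -0.5;0 0 0 0 0 0 -1;0 0 0 0 0 0 -1;0 0 0 0 0 0 -1;0 0 0 0 0 0 -1;0 0 0 0 0 0 -1;0 0 0 0 0 0 -1", newtons=30)

```text
time: 6.35
ee_pos: [0.4553, 0.302, 0.1782]
tcp_rot: [179.9, -0.0, 115.3]
wrist_force: [0.3, -0.1, 6.4]
opening: 0.0273
grasp_force: 29.4
```

>>> carry_out(targets="0 0 -0.3 0 0 0 -1;0 0 -0.5 0 0 -1 -1;0 0 -0.6 0 0 -1 -1;0 0 -0.6 0 0 -1 -1;0 0 -0.6 0 0 -1 -1;0 0 -0.6 0 0 -1 -1;0 0 -0.5 0 0 -1 -1;0 0 -0.3 0 0 -1 -1")

```text
time: 7.02
ee_pos: [0.4548, 0.3017, 0.3405]
tcp_rot: [179.8, 0.1, 155.7]
wrist_force: [0.1, -0.7, -0.7]
opening: 0.027
grasp_force: 29.3
```

>>> carry_out(targets="0 0 0 0 0 -1 -1;0 -0.3 0 0 0 -0.3 -1;-0.3 -0.5 0 0 0 0 -1;-0.3 -0.6 0 0 0 0 -1;-0.3 -0.6 0 0 0 0 -1;-0.3 -0.6 0 0 0 0 -1;-0.4 -0.6 0 0 0 0 -1;-0.4 -0.6 0 0 0 0 -1")

```text
time: 7.68
ee_pos: [0.4859, 0.1317, 0.3379]
tcp_rot: [180.0, 0.1, 162.8]
wrist_force: [0.1, 1.3, 0.2]
opening: 0.0272
grasp_force: 29.3
```

>>> carry_out(targets="-0.4 -0.6 0 0 0 0 -1;-0.4 -0.4 0 0 0 0 -1;-0.3 -0.2 0 0 0 0 -1;-0.1 -0.1 0 0 0 0 -1;0 0 0 0 0 0 -1;0 0 0 0 0 0 -1;0 0 0 0 0 0 -1;0 0 0 0 0 0 -1")

```text
time: 8.35
ee_pos: [0.5163, 0.0701, 0.3367]
tcp_rot: [180.0, -0.0, 162.9]
wrist_force: [-0.0, 0.2, 0.2]
opening: 0.027
grasp_force: 29.3
```

Run:
```python
from h import *
o=monitor.get_obs();c=get_calibration("wrist");im=camera("wrist")[:,:,::-1].copy();print(o["ee_pos"],o["tcp_rot"],o["opening"],o["grasp_force"])
t=camera("scene")[:,:,::-1]
cv2.imwrite("pics/p3.png",cv2.resize(np.hstack([t[100:330,130:410],im[150:380,140:420]]),None,fx=1.4,fy=1.4))
```

```text
[0.51627009 0.0700873  0.33673218] [ 1.79996620e+02 -1.09337474e-02  1.62900185e+02] 0.026979590348906287 29.273741841316223
```

View pics/p3.png

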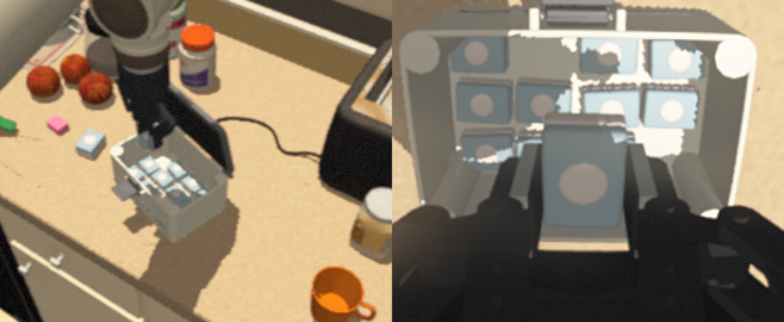

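The held tablet hangs over the open box, centred between the walls (image columns 400 to 755). I'll lower and release.

>>> carry_out(targets="-0.15 -0.08 0.2 0 0 0 -1;0 0 0.5 0 0 0 -1;0 0 0.6 0 0 0 -1;0 0 0.6 0 0 0 -1;0 0 0.5 0 0 0 -1;0 0 0.4 0 0 0 -1;0 0 0.2 0 0 0 -1;0 0 0.1 0 0 0 -1")

```text
time: 9.12
ee_pos: [0.521, 0.0642, 0.211]
tcp_rot: [-179.9, -0.1, 162.8]
wrist_force: [1.3, 0.1, -0.3]
opening: 0.0272
grasp_force: 29.3
```

>>> carry_out(targets="0 0 0.05 0 0 0 -1;0 0 0 0 0 0 -1;0 0 0 0 0 0 -0.3;0 0 0 0 0 0 -0.1;0 0 0 0 0 0 -0.1;0 0 0 0 0 0 -0.1;0 0 0 0 0 0 -0.1;0 0 0 0 0 0 -0.1")

```text
time: 9.78
ee_pos: [0.5214, 0.0643, 0.2108]
tcp_rot: [180.0, 0.0, 162.8]
wrist_force: [-0.2, -0.4, 1.1]
opening: 0.0383
grasp_force: 0.0
```

>>> carry_out(targets="0 0 -0.3 0 0 0 -0.1;0 0 -0.6 0 0 0 -0.1;0 0 -0.8 0 0 0 -0.1;0 0 -0.9 0 0 0 -0.1;0 0 -0.9 0 0 0 -0.5;0 0 -0.9 0 0 0 -1;0 0 -0.7 0 0 0 -1;0 0 -0.4 0 0 0 -1")

```text
time: 10.45
ee_pos: [0.5208, 0.0642, 0.4356]
tcp_rot: [179.9, 0.3, 162.8]
wrist_force: [0.8, 0.2, 0.1]
opening: -0.0001
grasp_force: 0.0
```

Run:
```python
from h import *
o=monitor.get_obs();c=get_calibration("wrist");im=camera("wrist")[:,:,::-1].copy();print(o["ee_pos"],o["tcp_rot"],o["opening"],o["q"])
t=camera("scene")[:,:,::-1]
cv2.imwrite("pics/p4.png",cv2.resize(np.hstack([t[100:330,130:410],im[150:380,140:420]]),None,fx=1.4,fy=1.4))
```

```text
[0.52084469 0.06422632 0.43562838] [179.8852725    0.26054061 162.82275458] -0.00011986979201286156 [ 7.03022710e+00  2.12872542e+00  1.05529240e+01  9.81395253e+01
 -2.19294812e-03  2.42072062e+01]
```

View pics/p4.png

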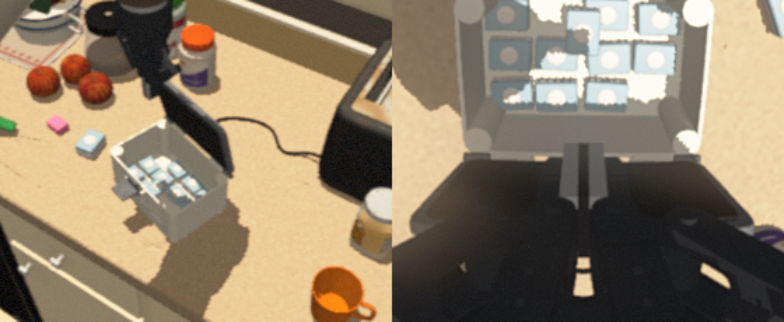

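The tablet lies in the box on top of the others, near (583,40) in the right half, and the lid is open. Next I go over the lid to behind it.

>>> carry_out(targets="-0.3 0 0 0 0 0 -1;-0.5 0 0 0 0 0 -1;-0.6 0 0 0 0 0 -1;-0.6 0 0 0 0 0 -1;-0.5 0 0 0 0 0 -1;-0.3 0 0 0 0 0 -1;0 0 0 0 0 0 -1;0 0 0 0 0 0 -1")

```text
time: 11.22
ee_pos: [0.6285, 0.0311, 0.4296]
tcp_rot: [-180.0, -0.1, 162.8]
wrist_force: [-0.2, 1.2, 0.1]
opening: -0.0001
grasp_force: 0.0
```

>>> carry_out(targets="0 0 0.3 0 0 0 -1;0 0 0.5 0 0 0 -1;0 0 0.5 0 0 0 -1;0 0 0.3 0 0 0 -1;0 0 0.2 0 0 0 -1;0 0 0 0 0 0 -1;0 0 0 0 0 0 -1;0 0 0 0 0 0 -1")

```text
time: 11.88
ee_pos: [0.6282, 0.0313, 0.3601]
tcp_rot: [180.0, 0.1, 162.8]
wrist_force: [-0.3, -0.1, 0.1]
opening: 0.0003
grasp_force: 0.0
```

>>> carry_out(targets="0.3 0 0 0 0 0 -1;0.3 0 0 0 0 0 -1;0.3 0 0 0 0 0 -1;0.3 0 0 0 0 0 -1;0.26 0 0.12 0 0 0 -1;0.26 0 0.12 0 0 0 -1;0.26 0 0.12 0 0 0 -1;0 0 0 0 0 0 -1")

```text
time: 12.55
ee_pos: [0.5516, 0.055, 0.3451]
tcp_rot: [180.0, 0.0, 162.9]
wrist_force: [0.3, -0.3, 0.8]
opening: 0.0
grasp_force: 0.3
```

>>> carry_out(targets="0.21 0 0.19 0 0 0 -1;0.21 0 0.19 0 0 0 -1;0.21 0 0.19 0 0 0 -1;0.14 0 0.21 0 0 0 -1;0.14 0 0.21 0 0 0 -1;0.14 0 0.21 0 0 0 -1;0 0 0 0 0 0 -1;0 0 0 0 0 0 -1")

```text
time: 13.22
ee_pos: [0.5129, 0.067, 0.2971]
tcp_rot: [180.0, 0.0, 162.8]
wrist_force: [-1.5, 0.2, 0.5]
opening: 0.0001
grasp_force: 0.4
```

>>> carry_out(targets="0.11 0 0.2 0 0 0 -1;0.11 0 0.2 0 0 0 -1;0.1 0 0.2 0 0 0 -1;0 0 0.06 0 0 0 -1;0 0 0.05 0 0 0 -1;0 0 0.05 0 0 0 -1;0 0 0 0 0 0 -1;0 0 0 0 0 0 -1")

```text
time: 13.88
ee_pos: [0.4997, 0.0709, 0.2693]
tcp_rot: [179.9, 0.1, 162.8]
wrist_force: [-13.5, -0.4, 31.0]
opening: -0.0003
grasp_force: 16.0
```

>>> carry_out(targets="0 0 -0.1 0 0 0 -1;0 0 -0.3 0 0 0 -1;0 0 -0.5 0 0 0 -1;0 0 -0.6 0 0 0 -1;0 0.6 -0.6 0 0 0 -1;0 0.8 -0.4 0 0 0 -1;0 0.8 0 0 0 0 -1;0 0.8 0 0 0 0 -1")

```text
time: 14.55
ee_pos: [0.5361, 0.1867, 0.3674]
tcp_rot: [179.9, 0.1, 162.8]
wrist_force: [0.4, -0.3, 0.0]
opening: -0.0003
grasp_force: 0.0
```

>>> carry_out(targets="0 0.8 0 0 0 0 -1;0 0.8 0 0 0 0 -1;0 0.5 0 0 0 0 -1;0 0 0 0 0 0 -1;0 0 0 0 0 0 -1;0 0 0 0 0 0 -1;0 0 0 0 0 0 -1;0 0 0 0 0 0 -1")

```text
time: 15.22
ee_pos: [0.5605, 0.2647, 0.3663]
tcp_rot: [180.0, 0.0, 162.8]
wrist_force: [0.2, -0.9, 0.2]
opening: 0.0003
grasp_force: 0.0
```

Run:
```python
from h import *
o=monitor.get_obs();print(o["ee_pos"],o["wrist_force"])
t=camera("scene")[:,:,::-1];im=camera("top")[:,:,::-1]
cv2.imwrite("pics/p5.png",cv2.resize(np.hstack([t[150:340,180:430],im[140:330,120:370]]),None,fx=1.6,fy=1.6))
```

```text
[0.56048667 0.26469182 0.36625236] [ 0.19557287 -0.92754428  0.15519594]
```

View pics/p5.png

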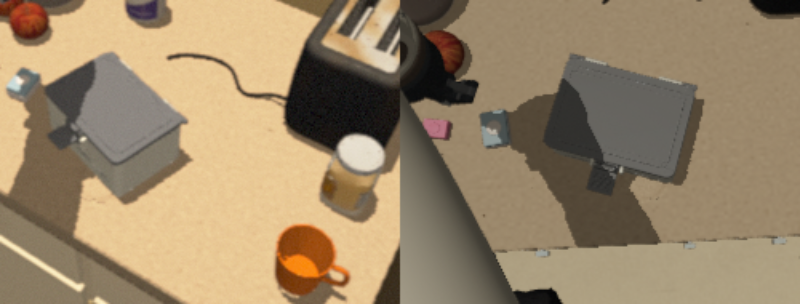

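The lid lies flat at its original place: the front-right corner is at about (292,251) in the top view, the same as at the start. It has stayed shut for over 1 s with the arm clear, and the cup and jar are upright.

```bash
python3 -c "
from h import *
print(bot.job_done())"
```

```text
the job is handed in; nothing more can be done
None
```

The job is handed in: the tab opened the lid, the small blue tablet went into the box, and the lid stayed shut after I pushed it down; the last pictures showed it flat and the cup and jar upright, but no verdict came back.

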